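# Charge a milling jar with grinding balls through its sprung filling head

### The job

Pick up the steel loading chute with its four grinding balls, lay the underside of its spout on the rim of the round dark grey filling cup and press the cup gently down on its spring so that the gate under it opens; keep it pressed while you tip the chute, until all four balls have run down into the clear jar. Then stand the empty chute upright on its black rubber mat again and let go. Touch the filling head only with the chute and do not force it (never more than 15 N), and leave the other things on the bench where they are.

Things in the scene. Friction and masses are not known exactly. Their poses are not given: they have to be found in the camera images.
- chute: Steel loading chute, 0.22 kg (+-25 %), loose, on the mat. Origin: underside of its foot, x to the open nose, z up. U-trough 150 mm long, 26 mm wide (20 inside), walls 18 mm, closed at the rear. Its floor rises 8 deg to the nose: level, the balls stay at the rear; tipped over 8 deg nose-down they run out (30 deg empties it). Foot plate 90 x 60 x 4 mm, centred at x = -5 mm.
- grip (a point): Middle of the chute's upright black grip fin, on a bridge over the trough, at x = +5, y = 0, z = +72 mm in the chute's frame. The fin is 12 mm thick (across y), 40 mm long (along x), and reaches from 52 to 92 mm above the foot. Axes as the chute's.
- seat (a point): Point on the underside of the chute's spout, at x = +58.8, y = 0, z = +23.2 mm in the chute's frame, 15 mm behind the nose tip: the place to lay on the cup's rim, with the tip reaching into the cup, from any side. Axes as the chute's.
- station: Filling station, fixed to the bench, upright. Origin: centre of the underside of its 130 x 130 mm base; z up. From below: clear jar, square aluminium head plate on four posts (top at 78 mm), flat steel gate that slides out to the station's +x by up to 40 mm (it stays below 114 mm), sleeve 44 mm wide, and on the same axis the sprung dark grey filling cup (see throat).
- throat (a point): Fixed point on the station's axis, 84 mm above its underside. The round grey plastic cup above it is 60 mm wide outside, 54 inside, wall 22 mm deep, then a cone to a 26 mm throat. The height of its unpressed rim was set by hand and is not reported: 165 to 195 mm above the bench, to be found by touch.
- jar (a point): Centre of the clear jar's inner floor, 13 mm above the station's underside, on its axis; jar 64 mm wide inside, 53 deep. The cup over it moves straight down 8 mm on a spring: 2 N starts it, then 0.6 N per mm (5 N at 5 mm, 6.8 N at 8 mm, a rigid stop). The gate follows at 5 mm per mm: balls pass from 4.5 mm down, fully clear at 6 mm; it shuts when the cup comes up.
- mat: Black rubber mat, 200 x 110 x 3 mm, fixed to the bench; origin at the centre of its underside, x along its length. The chute starts on it and goes back on it.
- ball0_center (a point): Centre of a loose steel grinding ball, 16 mm diameter, 17 g; the four lie in single file in the trough (this one rearmost).
- ball1_center (a point): Centre of a loose steel grinding ball, 16 mm diameter, 17 g; the four lie in single file in the trough.
- ball2_center (a point): Centre of a loose steel grinding ball, 16 mm diameter, 17 g; the four lie in single file in the trough.
- ball3_center (a point): Centre of a loose steel grinding ball, 16 mm diameter, 17 g; the four lie in single file in the trough.
- bottle_a: Glass bottle with blue cap, 64 mm wide, 130 mm tall; origin under its centre. Leave alone.
- bottle_b: Glass bottle with blue cap, 52 mm wide, 110 mm tall; origin under its centre. Leave alone.
- beaker: Glass beaker, 60 mm wide, 75 mm tall; origin under its centre. Leave alone.
- vial: Small amber jar with white cap, 28 mm wide, 50 mm tall; origin under its centre. Leave alone.
- dish: White ceramic dish, 68 mm wide, 18 mm tall; origin under its centre. Leave alone.
- spatula: Steel spatula with wooden handle, 170 mm long, lying flat; x along it. Leave alone.
- tub: White plastic tub, 60 mm wide, 60 mm tall; origin under its centre. Leave alone.
Not all that is in view belongs to the job. Leave any pink look-alike of the chute alone.

How it is judged:
By the outcome, as a careful person would: the job done as asked, in the order asked, and still so for the second after the job is handed in, with the robot touching nothing.
It also fails if it takes over 72 s, if anything falls off the work surface, if the arm or the gripper's body presses on something with over 40 N, if the wrist force passes 120 N, or if a joint passes its speed limit or range.

### The arm

A 7-joint arm with a two-finger parallel gripper is mounted at the origin on the work surface. World frame = base frame: x ahead of the robot, y to its left, z up, the work surface at z = 0. Lengths are in m, angles in rad, forces in N, time in s.
With the tool pointing down it reaches from about 0.425 to 0.875 m from the base axis. Payload 4.7 kg.
Tool frame: the origin (TCP) lies at the centre of the arm's flange, where the gripper is bolted on; the fingertips stand 182 mm ahead of it and the grasp point (between the pads) lies ahead of it (ctrl.hold_point_z is the z of the grasp point in the tool frame, in m); z points along the fingers, y is the direction in which the jaws open and shut (so a half turn about z gives the same grasp; the last joint's range is limited). The gripper opens to 87 mm and grips with 3 to 60 N. Pads are 19 mm wide; open, the fingers measure 117 mm over their backs; the gripper's body (75 mm by 190 mm) begins 51 mm behind the grasp point.
Start: joints at [1.252, 0.321, -0.07, 1.45, 0.023, 1.371, -0.057], TCP at [0.212, -0.614, 0.405] pointing down, gripper open.
Joint ranges: [-2.86, 2.86], [-0.3, 2.09], [-1.38, 1.24], [0.06, 2.45], [-1.56, 4.7], [0.09, 2.05], [-2.69, 2.69]. Speed limits (rad/s): [2.57, 2.57, 3.14, 3.14, 3.14, 3.14, 3.14].

### API

Orientations are given as a rotation vector (axis times angle).
In Python, from bench import get_state, imaging, workorder, ctrl gives the robot as it stands.
- The arm moves only by the tool step_arm, never from a script. Its argument "increments" is a list of rows, each an object of numbers: "claw": the opening, from 0 (shut) to 1 (fully open); "tx", "ty", "tz": the shift along the tool's x, y, z in m; "spin": the turn about the tool's z in degrees. A call has 1 to 8 rows; each row is the pose to reach, as a shift and turn from the pose commanded when the call began, along the tool's axes at that moment; what a row does not reach only later rows make up. A row lasts 1/12 s, in which the tool goes at most 41.7 mm and 7.16 degrees, less where a joint would pass 70% of its speed; a pose out of reach is approached as far as the arm can. A call with a gripper value outside its range is refused whole. The fingers move at their own pace and stop on an object; "force" is the grip in N (left out, the last holds). Time passes only in rows, so rows that repeat a pose let the fingers close. It gives the time, the measured TCP pose, the force and the opening at its end, in the units of the state.
- get_state(): the state, without advancing time (a new reading comes with each control period).
- imaging.get_image(name): name is "side" or "top"; returns the picture (420x560x3 uint8, blue, green, red); there is no depth.
- imaging.camera_params(name): a dict with "intrinsics" (3x3 intrinsics, pixels), "camera_from_world" (4x4, takes a point from world to camera coordinates). Camera axes: x right, y down, z forward; pixel columns grow to the right and rows downward; lengths in m; the calibration is good to about 2 mm. A picture is of the moment at which its call begins. camera_params takes no time and is no camera call.
- workorder.close_job(): hands the job in, once; it reports no verdict.
The state is a dict: "time": time; "joint_positions": joint angles; "qd": joint speeds; "joint_torque": joint torques, N m; "position": TCP position; "tool_rot": TCP orientation; "ft_force": force on the tool from outside, world axes, zero at the start; "torque": the same for the moment, N m; "grip_width": opening from 0.0 (shut) to 1.0 (fully open).
Only numpy, scipy, OpenCV 4.12 (cv2) and the standard library are available. Lean on these libraries where they do the work, as an engineer would, in place of code of your own. Each camera call takes 0.05 s, during which the arm holds its last target. There are 200 camera calls.

## Working session

There is one attempt and no reset: what is moved stays moved. The work goes in short steps, Python scripts to look and compute and a tool call to move; the robot and the scene stay as the last step left them, time stands still between calls to the robot, and variables do not carry over. Pictures are saved under pics/ and viewed, on a budget of 10 in all, crops included, one or two more only if the job needs it, and the job is handed in when it is done.

Besides the shell and the picture viewer there is one more tool, called by a JSON object that holds its "op" and its "data", one argument or row to a line. step_arm: Moves the arm, as the interface text tells. Its arguments: {"type":"object","properties":{"increments":{"type":"array"},"force":{"type":"number"}},"required":["increments"]}

```bash
mkdir -p pics; ls
python3 - <<'E'
from bench import get_state, imaging, workorder, ctrl
import cv2
s=get_state();print(s, ctrl.hold_point_z)
for n in("side","top"):
    cv2.imwrite(f"pics/{n}0.png",imaging.get_image(n)); print(imaging.camera_params(n))
E
```

```text
pics
{'time': 0.0, 'joint_positions': array([ 1.25210273,  0.32183677, -0.07009784,  1.45171223,  0.02256993,
        1.37078199, -0.05689446]), 'qd': array([-9.70018833e-05, -6.49595898e-04, -1.82191356e-05, -5.37591821e-04,
       -1.81871358e-04, -2.25747642e-04, -3.91136692e-04]), 'joint_torque': array([ 1.64486075e-03, -4.91289139e+01, -4.02944684e-01, -3.12528348e+01,
       -6.38852036e-02,  4.38462419e-02,  1.42728791e-04]), 'position': array([ 0.21225729, -0.61414196,  0.40363362]), 'tool_rot': array([-3.09630342e+00, -5.20092357e-01,  6.09122121e-04]), 'ft_force': array([ 0.11218547,  0.34221585, -0.19881152]), 'torque': array([-0.02138951, -0.00198989, -0.01088704]), 'grip_width': 0.9997804044445014} 0.1635
{'intrinsics': array([[452.88634094,   0.        , 285.34941043],
       [  0.        , 452.88634094, 214.20591016],
       [  0.        ,   0.        ,   1.        ]]), 'camera_from_world': array([[-0.91185775, -0.41014893,  0.01712601,  0.49940114],
       [-0.26417851,  0.55437655, -0.78922516,  0.20587377],
       [ 0.3142056 , -0.7241854 , -0.61386509,  0.8143693 ],
       [ 0.        ,  0.        ,  0.        ,  1.        ]])}
{'intrinsics': array([[427.7214701 ,   0.        , 274.92352443],
       [  0.        , 427.7214701 , 213.8051077 ],
       [  0.        ,   0.        ,   1.        ]]), 'camera_from_world': array([[-0.01222342, -0.99992282,  0.00222271,  0.01814513],
       [-0.99879367,  0.01210384, -0.04758896,  0.5420736 ],
       [ 0.04755839, -0.00280173, -0.99886453,  1.13452298],
       [ 0.        ,  0.        ,  0.        ,  1.        ]])}
```

View pics/side0.png

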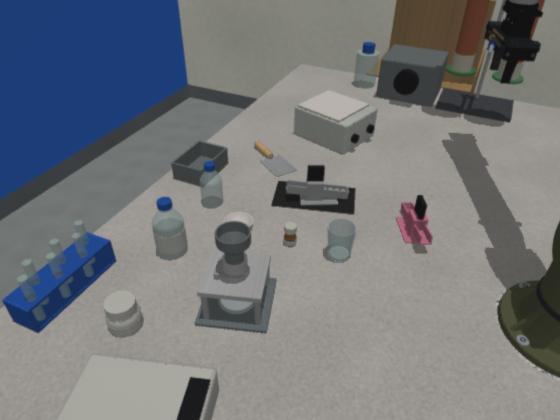

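View pics/top0.png

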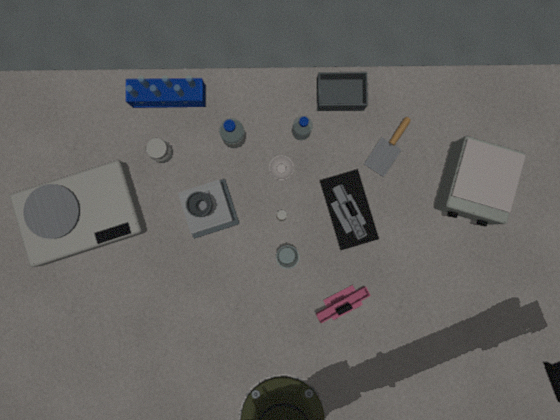

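The chute is on the black mat, at top (350,212) and side (317,190). The station is at top (207,205) and side (237,270), and the pink decoy at top (342,303). I'll take enlarged crops next to get the pixels for measuring.

Run:
```python
import cv2,numpy as np
t=cv2.imread('pics/top0.png');s=cv2.imread('pics/side0.png')
def c(im,x,y,w,h,k): 
    o=cv2.resize(im[y:y+h,x:x+w],None,fx=k,fy=k,interpolation=cv2.INTER_CUBIC)
    return o
a=c(t,315,165,66,88,4.5); b=c(s,265,155,100,66,4.5)
d=c(t,170,170,75,75,4.0); e=c(s,190,210,95,120,4.0)
W=800;H=600
o=np.zeros((900,860,3),np.uint8)
print(a.shape,b.shape,d.shape,e.shape)
o1=np.zeros((400,760,3),np.uint8); o1[:a.shape[0],:a.shape[1]]=a; o1[:b.shape[0],300:300+b.shape[1]]=b
o2=np.zeros((480,700,3),np.uint8); o2[:300,:300]=d; o2[:480,310:690]=e
cv2.imwrite('pics/c1.png',o1);cv2.imwrite('pics/c2.png',o2)
```

```text
(396, 297, 3) (297, 450, 3) (300, 300, 3) (480, 380, 3)
```

View pics/c1.png

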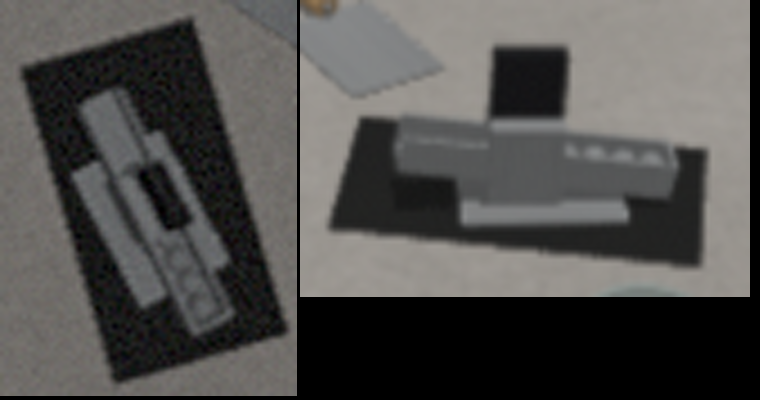

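View pics/c2.png

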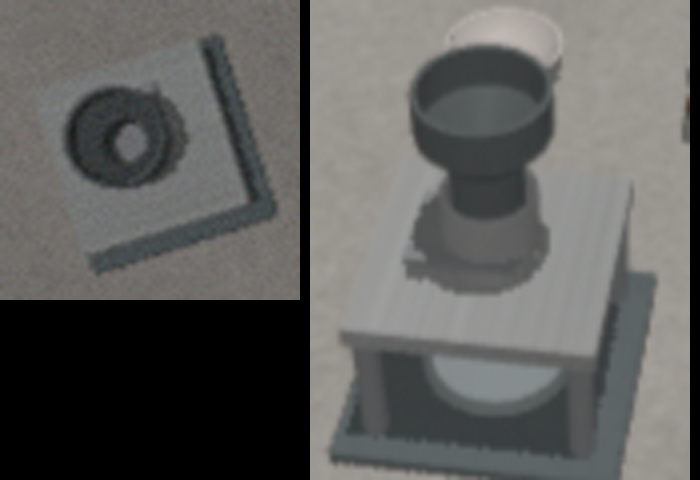

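The enlarged crops show the chute's nose at the upper left in the top view (crop (103,95)) and the balls at the rear (213,328). The fin top centre is at (163,197) in the top crop and at (231,47) in the side crop. The cup rim centre is about (118,138) in the top crop and about (172,93) in the side crop. Next I'll triangulate these.

```bash
cat > h.py <<'E'
import numpy as np,cv2
from bench import get_state, imaging, ctrl
C={n:imaging.camera_params(n) for n in("side","top")}
def P(n): return C[n]['intrinsics']@C[n]['camera_from_world'][:3]
def tri(top,side):
    X=cv2.triangulatePoints(P('top'),P('side'),np.float64(top).reshape(2,1),np.float64(side).reshape(2,1)).ravel()
    X=X[:3]/X[3]; e=[np.round(proj('top',X)-top,1),np.round(proj('side',X)-side,1)]
    return X.round(4),e
def proj(n,X):
    p=P(n)@np.append(X,1); return p[:2]/p[2]
def atz(n,uv,z):
    M=P(n); A=np.c_[M[:,0],M[:,1],-np.array([*uv,1])]
    return np.linalg.solve(A,-(M[:,3]+M[:,2]*z))[:2].round(4)
def un(u,v,x0,y0,k): return np.array([x0+(u+.5)/k-.5,y0+(v+.5)/k-.5])
E
python3 - <<'E'
from h import *
t=lambda u,v:un(u,v,315,165,4.5); s=lambda u,v:un(u-300,v,265,155,4.5)
print('fin',tri(t(163,197),s(531,48)),atz('top',t(163,197),.095))
n=atz('top',t(103,95),.045);r=atz('top',t(213,328),.03)
print('nose,rear',n,r,np.degrees(np.arctan2(*(n-r)[::-1])))
m=[atz('top',t(*q),.003) for q in((22,68),(192,18),(287,330),(115,383))]
print('mat',np.mean(m,0),m, np.degrees(np.arctan2(*((m[0]+m[1]-m[2]-m[3])[::-1]))))
t=lambda u,v:un(u,v,170,170,4); s=lambda u,v:un(u-310,v,190,210,4)
print('cup',tri(t(118,138),s(482,93)),[atz('top',t(118,138),z) for z in(.165,.18,.195)])
# plate top z .078, base corners
pl=[atz('top',t(*q),.078) for q in((38,95),(200,40),(252,203),(92,258))]
print('plate',np.mean(pl,0),pl)
for i,z in enumerate((.165,.18,.195)):
    c=atz('top',t(118,138),z); print(z,[(proj('side',[c[0],c[1],z])-[190,210])*4+[310,0]])
st=get_state();R=cv2.Rodrigues(st['tool_rot'])[0];print(R.round(3))
E
```

```text
fin (array([ 0.5502, -0.177 ,  0.0968]), [array([-0.1, -0.3]), array([0.3, 0. ])]) [ 0.5496 -0.1776]
nose,rear [ 0.6123 -0.153 ] [ 0.4761 -0.2171] 25.20314951986477
mat [ 0.5537   -0.188725] [array([ 0.6339, -0.1107]), array([ 0.6631, -0.214 ]), array([ 0.4741, -0.267 ]), array([ 0.4437, -0.1632])] 15.547487168573214
cup (array([0.5608, 0.1885, 0.1661]), [array([-0.2, -0.5]), array([0.7, 0.1])]) [array([0.5597, 0.1882]), array([0.5586, 0.1855]), array([0.5575, 0.1829])]
plate [0.558925 0.18595 ] [array([0.5939, 0.2539]), array([0.6277, 0.1511]), array([0.5238, 0.1188]), array([0.4903, 0.22  ])]
0.165 [array([486.01826444,  94.14384833])]
0.18 [array([489.6797538 ,  63.21531634])]
0.195 [array([493.29648875,  31.78709607])]
[[ 0.945  0.327 -0.001]
 [ 0.327 -0.945  0.002]
 [-0.    -0.002 -1.   ]]
```

{"op": "step_arm", "data": {
  "increments": [
    {"claw": 0.6,"tx": 0.46,"ty": -0.3,"tz": 0,"spin": -6},
    {"claw": 0.6,"tx": 0.46,"ty": -0.3,"tz": 0,"spin": -6},
    {"claw": 0.6,"tx": 0.46,"ty": -0.3,"tz": 0,"spin": -6},
    {"claw": 0.6,"tx": 0.46,"ty": -0.3,"tz": 0,"spin": -6},
    {"claw": 0.6,"tx": 0.46,"ty": -0.3,"tz": 0,"spin": -6},
    {"claw": 0.6,"tx": 0.46,"ty": -0.3,"tz": 0,"spin": -6},
    {"claw": 0.6,"tx": 0.46,"ty": -0.3,"tz": 0,"spin": -6},
    {"claw": 0.6,"tx": 0.46,"ty": -0.3,"tz": 0,"spin": -6}
  ]
}}

```text
time: 0.77
position: [0.4174, -0.3491, 0.4045]
tool_rot: [-3.067, -0.682, 0.001]
ft_force: [0.7, -0.8, 0.3]
grip_width: 0.608
```

{"op": "step_arm", "data": {
  "increments": [
    {"tx": 0.19,"ty": -0.1,"tz": 0.06},
    {"tx": 0.19,"ty": -0.1,"tz": 0.06},
    {"tx": 0.19,"ty": -0.1,"tz": 0.06},
    {"tx": 0.19,"ty": -0.1,"tz": 0.06},
    {"tx": 0.19,"ty": -0.1,"tz": 0.06},
    {"tx": 0.19,"ty": -0.1,"tz": 0.06},
    {"tx": 0.19,"ty": -0.1,"tz": 0.06},
    {"tx": 0.19,"ty": -0.1,"tz": 0.06}
  ]
}}

```text
invalid input at $.increments[0]: expected keys claw, tx, ty, tz, spin
```

```bash
cat >> h.py <<'E'
def to(x,y,z,heading=None):
    s=get_state();R=cv2.Rodrigues(s['tool_rot'])[0]
    h=np.degrees(np.arctan2(R[1,0],R[0,0]))
    print('pos',s['position'].round(4),'head',h.round(2),'F',s['ft_force'].round(2),'M',s['torque'].round(3),'g',round(s['grip_width'],3),'t',round(s['time'],2))
    print('tx ty tz',(R.T@(np.array([x,y,z])-s['position'])).round(4),'spin',None if heading is None else h-heading)
E
python3 -c "
from h import *
to(.55,-.1775,.2445,25.2)"
```

```text
pos [ 0.4174 -0.3491  0.4045] head 25.06 F [ 0.67 -0.76  0.25] M [-0.061 -0.063 -0.074] g 0.608 t 0.77
tx ty tz [ 0.1928 -0.0993  0.1599] spin -0.1381253306489576
```

{"op": "step_arm", "data": {
  "increments": [
    {"claw": 0.6,"tx": 0.19,"ty": -0.1,"tz": 0.1,"spin": 0},
    {"claw": 0.6,"tx": 0.19,"ty": -0.1,"tz": 0.1,"spin": 0},
    {"claw": 0.6,"tx": 0.19,"ty": -0.1,"tz": 0.1,"spin": 0},
    {"claw": 0.6,"tx": 0.19,"ty": -0.1,"tz": 0.1,"spin": 0},
    {"claw": 0.6,"tx": 0.19,"ty": -0.1,"tz": 0.1,"spin": 0},
    {"claw": 0.6,"tx": 0.19,"ty": -0.1,"tz": 0.1,"spin": 0},
    {"claw": 0.6,"tx": 0.19,"ty": -0.1,"tz": 0.1,"spin": 0},
    {"claw": 0.6,"tx": 0.19,"ty": -0.1,"tz": 0.1,"spin": 0}
  ]
}}

```text
time: 1.43
position: [0.5468, -0.1779, 0.3034]
tool_rot: [-3.063, -0.688, 0.003]
ft_force: [0.1, -0.3, 0.4]
grip_width: 0.601
```

```bash
python3 -c "
from h import *
to(.55,-.1775,.2445,25.2)"
```

```text
pos [ 0.5468 -0.1779  0.3034] head 25.32 F [ 0.11 -0.35  0.36] M [-0.047  0.071  0.002] g 0.601 t 1.43
tx ty tz [0.0031 0.0012 0.0589] spin 0.11699846613062803
```

{"op": "step_arm", "data": {
  "increments": [
    {"claw": 0.6,"tx": 0.003,"ty": 0.001,"tz": 0.03,"spin": 0},
    {"claw": 0.6,"tx": 0.003,"ty": 0.001,"tz": 0.059,"spin": 0},
    {"claw": 0.6,"tx": 0.003,"ty": 0.001,"tz": 0.059,"spin": 0},
    {"claw": 0,"tx": 0.003,"ty": 0.001,"tz": 0.059,"spin": 0},
    {"claw": 0,"tx": 0.003,"ty": 0.001,"tz": 0.059,"spin": 0},
    {"claw": 0,"tx": 0.003,"ty": 0.001,"tz": 0.059,"spin": 0},
    {"claw": 0,"tx": 0.003,"ty": 0.001,"tz": 0.059,"spin": 0},
    {"claw": 0,"tx": 0.003,"ty": 0.001,"tz": 0.059,"spin": 0}
  ],
  "force": 40
}}

```text
time: 2.1
position: [0.55, -0.1799, 0.2473]
tool_rot: [3.065, 0.681, 0.003]
ft_force: [-0.7, 0.4, -0.6]
grip_width: 0.3
```

```bash
python3 -c "
from h import *
to(.55,-.1775,.2445,25.2)"
```

```text
pos [ 0.55   -0.1799  0.2473] head 25.05 F [-0.69  0.39 -0.58] M [0.02  0.057 0.044] g 0.3 t 2.1
tx ty tz [ 0.001  -0.0022  0.0028] spin -0.14813070967520403
```

{"op": "step_arm", "data": {
  "increments": [
    {"claw": 0,"tx": 0,"ty": 0,"tz": 0,"spin": 0},
    {"claw": 0,"tx": 0,"ty": 0,"tz": 0,"spin": 0},
    {"claw": 0,"tx": 0,"ty": 0,"tz": 0,"spin": 0},
    {"claw": 0,"tx": 0,"ty": 0,"tz": 0,"spin": 0},
    {"claw": 0,"tx": 0,"ty": 0,"tz": -0.01,"spin": 0},
    {"claw": 0,"tx": 0,"ty": 0,"tz": -0.03,"spin": 0},
    {"claw": 0,"tx": 0,"ty": 0,"tz": -0.03,"spin": 0},
    {"claw": 0,"tx": 0,"ty": 0,"tz": -0.03,"spin": 0}
  ]
}}

```text
time: 2.77
position: [0.5499, -0.1794, 0.2765]
tool_rot: [3.066, 0.682, 0.003]
ft_force: [-0.2, 0.4, -4.1]
grip_width: 0.134
```

```bash
python3 -c "
from h import *
to(.55,-.1775,.2445,25.2)
cv2.imwrite('pics/s1.png',cv2.resize(imaging.get_image('side')[130:230,240:390],None,fx=5,fy=5,interpolation=2))"
```

```text
pos [ 0.5499 -0.1794  0.2765] head 25.08 F [-0.15  0.44 -4.11] M [-0.008 -0.107 -0.011] g 0.134 t 2.77
tx ty tz [ 0.0008 -0.0018  0.032 ] spin -0.12305754923661993
```

View pics/s1.png

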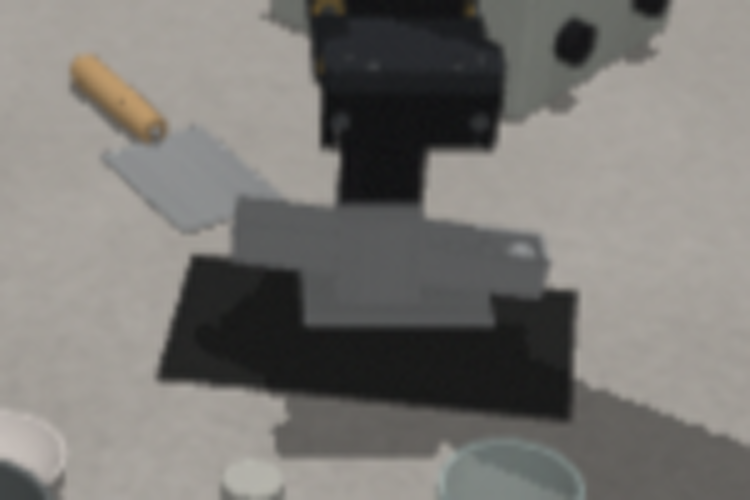

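The chute is held level above its mat, with a ball visible at the rear (520,250). I'll lift and turn it, keeping the moves gentle for the balls' sake.

{"op": "step_arm", "data": {
  "increments": [
    {"claw": 0,"tx": 0,"ty": 0,"tz": -0.02,"spin": -2},
    {"claw": 0,"tx": 0,"ty": -0.005,"tz": -0.04,"spin": -6},
    {"claw": 0,"tx": 0.005,"ty": -0.015,"tz": -0.06,"spin": -11},
    {"claw": 0,"tx": 0.01,"ty": -0.03,"tz": -0.08,"spin": -16},
    {"claw": 0,"tx": 0.015,"ty": -0.045,"tz": -0.1,"spin": -21},
    {"claw": 0,"tx": 0.02,"ty": -0.06,"tz": -0.12,"spin": -26},
    {"claw": 0,"tx": 0.026,"ty": -0.075,"tz": -0.14,"spin": -31},
    {"claw": 0,"tx": 0.031,"ty": -0.09,"tz": -0.155,"spin": -35}
  ]
}}

```text
time: 3.48
position: [0.5393, -0.084, 0.431]
tool_rot: [-2.716, -1.578, 0.001]
ft_force: [0.1, -1.2, -4.5]
grip_width: 0.132
```

```bash
python3 -c "
from h import *
to(.519,.1155,.44,60)"
```

```text
pos [ 0.5393 -0.084   0.431 ] head 60.32 F [ 0.11 -1.17 -4.54] M [-0.005 -0.124 -0.01 ] g 0.132 t 3.48
tx ty tz [ 0.1633 -0.1165 -0.0089] spin 0.3162838634648466
```

{"op": "step_arm", "data": {
  "increments": [
    {"claw": 0,"tx": 0.016,"ty": -0.012,"tz": -0.004,"spin": 0.3},
    {"claw": 0,"tx": 0.034,"ty": -0.024,"tz": -0.009,"spin": 0.3},
    {"claw": 0,"tx": 0.052,"ty": -0.037,"tz": -0.009,"spin": 0.3},
    {"claw": 0,"tx": 0.07,"ty": -0.05,"tz": -0.009,"spin": 0.3},
    {"claw": 0,"tx": 0.088,"ty": -0.063,"tz": -0.009,"spin": 0.3},
    {"claw": 0,"tx": 0.106,"ty": -0.076,"tz": -0.009,"spin": 0.3},
    {"claw": 0,"tx": 0.121,"ty": -0.087,"tz": -0.009,"spin": 0.3},
    {"claw": 0,"tx": 0.133,"ty": -0.095,"tz": -0.009,"spin": 0.3}
  ]
}}

```text
time: 4.15
position: [0.5227, 0.0798, 0.4384]
tool_rot: [-2.721, -1.567, 0.003]
ft_force: [-0.5, 0.8, -3.6]
grip_width: 0.134
```

{"op": "step_arm", "data": {
  "increments": [
    {"claw": 0,"tx": 0.01,"ty": -0.008,"tz": 0,"spin": 0},
    {"claw": 0,"tx": 0.018,"ty": -0.014,"tz": 0,"spin": 0},
    {"claw": 0,"tx": 0.025,"ty": -0.018,"tz": 0,"spin": 0},
    {"claw": 0,"tx": 0.03,"ty": -0.021,"tz": 0,"spin": 0},
    {"claw": 0,"tx": 0.03,"ty": -0.021,"tz": 0,"spin": 0},
    {"claw": 0,"tx": 0.03,"ty": -0.021,"tz": 0,"spin": 0}
  ]
}}

```text
time: 4.65
position: [0.5207, 0.1139, 0.4395]
tool_rot: [2.724, 1.565, -0.001]
ft_force: [0.0, -0.5, -3.2]
grip_width: 0.13
```

```bash
python3 -c "
from h import *
to(.519,.1155,.44,60)
a=imaging.get_image('side')[150:300,180:290];b=imaging.get_image('top')[150:260,150:300]
o=np.zeros((600,800,3),np.uint8)
a=cv2.resize(a,None,fx=3.6,fy=3.6,interpolation=2);b=cv2.resize(b,None,fx=2.6,fy=2.6,interpolation=2)
o[:a.shape[0],:a.shape[1]]=a;o[:b.shape[0],400:400+b.shape[1]]=b
cv2.imwrite('pics/s2.png',o)"
```

```text
pos [0.5207 0.1139 0.4395] head 59.77 F [ 0.05 -0.47 -3.16] M [-0.075 -0.097 -0.058] g 0.13 t 4.65
tx ty tz [ 0.0005 -0.0022 -0.0005] spin -0.23347128827187902
```

View pics/s2.png

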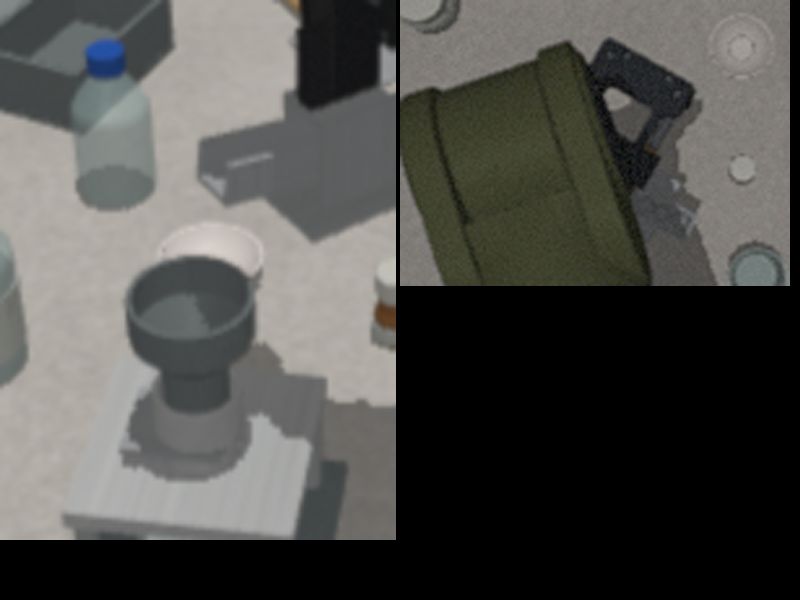

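Level and about 50 mm above the rim. The nose is at crop (205,170) and the cup at (190,310). Next I descend, slowly near the end, to find the rim by touch.

{"op": "step_arm", "data": {
  "increments": [
    {"claw": 0,"tx": 0,"ty": -0.002,"tz": 0.012,"spin": 0},
    {"claw": 0,"tx": 0,"ty": -0.002,"tz": 0.024,"spin": 0},
    {"claw": 0,"tx": 0,"ty": -0.002,"tz": 0.032,"spin": 0},
    {"claw": 0,"tx": 0,"ty": -0.002,"tz": 0.035,"spin": 0},
    {"claw": 0,"tx": 0,"ty": -0.002,"tz": 0.037,"spin": 0},
    {"claw": 0,"tx": 0,"ty": -0.002,"tz": 0.039,"spin": 0},
    {"claw": 0,"tx": 0,"ty": -0.002,"tz": 0.041,"spin": 0},
    {"claw": 0,"tx": 0,"ty": -0.002,"tz": 0.041,"spin": 0}
  ]
}}

```text
time: 5.42
position: [0.5188, 0.1153, 0.3986]
tool_rot: [2.724, 1.565, -0.0]
ft_force: [0.3, -0.3, -3.2]
grip_width: 0.132
```

{"op": "step_arm", "data": {
  "increments": [
    {"claw": 0,"tx": 0,"ty": 0,"tz": 0.002,"spin": 0},
    {"claw": 0,"tx": 0,"ty": 0,"tz": 0.003,"spin": 0},
    {"claw": 0,"tx": 0,"ty": 0,"tz": 0.004,"spin": 0},
    {"claw": 0,"tx": 0,"ty": 0,"tz": 0.005,"spin": 0},
    {"claw": 0,"tx": 0,"ty": 0,"tz": 0.005,"spin": 0},
    {"claw": 0,"tx": 0,"ty": 0,"tz": 0.005,"spin": 0}
  ]
}}

```text
time: 5.92
position: [0.5188, 0.1152, 0.3937]
tool_rot: [2.724, 1.565, -0.0]
ft_force: [0.0, -0.9, -3.9]
grip_width: 0.136
```

```bash
python3 -c "
from h import *
to(.519,.1155,.44,60)"
```

```text
pos [0.5188 0.1152 0.3937] head 59.77 F [ 0.02 -0.92 -3.91] M [-0.002 -0.101  0.018] g 0.136 t 5.92
tx ty tz [ 0.0003  0.     -0.0463] spin -0.23100705524868204
```

{"op": "step_arm", "data": {
  "increments": [
    {"claw": 0,"tx": 0,"ty": 0,"tz": 0.001,"spin": 0},
    {"claw": 0,"tx": 0,"ty": 0,"tz": 0.002,"spin": 0},
    {"claw": 0,"tx": 0,"ty": 0,"tz": 0.003,"spin": 0},
    {"claw": 0,"tx": 0,"ty": 0,"tz": 0.004,"spin": 0},
    {"claw": 0,"tx": 0,"ty": 0,"tz": 0.004,"spin": 0},
    {"claw": 0,"tx": 0,"ty": 0,"tz": 0.004,"spin": 0}
  ]
}}

```text
time: 6.42
position: [0.5189, 0.1152, 0.3899]
tool_rot: [2.724, 1.565, 0.0]
ft_force: [-1.1, -0.2, -0.7]
grip_width: 0.136
```

{"op": "step_arm", "data": {
  "increments": [
    {"claw": 0,"tx": 0,"ty": 0,"tz": 0.001,"spin": 0},
    {"claw": 0,"tx": 0,"ty": 0,"tz": 0.002,"spin": 0},
    {"claw": 0,"tx": 0,"ty": 0,"tz": 0.002,"spin": 0},
    {"claw": 0,"tx": 0,"ty": 0,"tz": 0.002,"spin": 0}
  ]
}}

```text
time: 6.75
position: [0.5189, 0.1152, 0.3879]
tool_rot: [2.724, 1.565, 0.0]
ft_force: [0.0, -1.5, 1.5]
grip_width: 0.134
```

```bash
python3 -c "
from h import *
to(.519,.1155,.44,60)"
```

```text
pos [0.5189 0.1152 0.3879] head 59.76 F [ 0.02 -1.47  1.48] M [-0.097  0.051  0.008] g 0.134 t 6.75
tx ty tz [ 0.0003 -0.     -0.0521] spin -0.23501613779843922
```

The rim is felt at a TCP height of about 0.391, so the rim is at about 0.170. Next I press to about 6 mm and slide forward, so that the foot's front edge comes against the cup wall. The arm cannot tilt the tool, so this is what will tip the chute about the grip axis.

{"op": "step_arm", "data": {
  "increments": [
    {"claw": 0,"tx": 0,"ty": 0,"tz": 0.001,"spin": 0},
    {"claw": 0,"tx": 0,"ty": 0,"tz": 0.002,"spin": 0},
    {"claw": 0,"tx": 0,"ty": 0,"tz": 0.0025,"spin": 0},
    {"claw": 0,"tx": 0.003,"ty": 0,"tz": 0.0022,"spin": 0},
    {"claw": 0,"tx": 0.006,"ty": 0,"tz": 0.0018,"spin": 0},
    {"claw": 0,"tx": 0.009,"ty": 0,"tz": 0.0013,"spin": 0},
    {"claw": 0,"tx": 0.012,"ty": 0,"tz": 0.0008,"spin": 0},
    {"claw": 0,"tx": 0.012,"ty": 0,"tz": 0.0008,"spin": 0}
  ]
}}

```text
time: 7.42
position: [0.5252, 0.1259, 0.3871]
tool_rot: [2.723, 1.566, 0.001]
ft_force: [-0.9, -3.8, 2.6]
grip_width: 0.134
```

```bash
python3 -c "
from h import *
to(.519,.1155,.44,60)
a=imaging.get_image('side')[150:300,180:330]
cv2.imwrite('pics/s3.png',cv2.resize(a,None,fx=4,fy=4,interpolation=2))"
```

```text
pos [0.5252 0.1259 0.3871] head 59.79 F [-0.9  -3.79  2.63] M [-0.812  0.192 -0.016] g 0.134 t 7.42
tx ty tz [-0.0121 -0.0001 -0.0529] spin -0.210383760370199
```

View pics/s3.png

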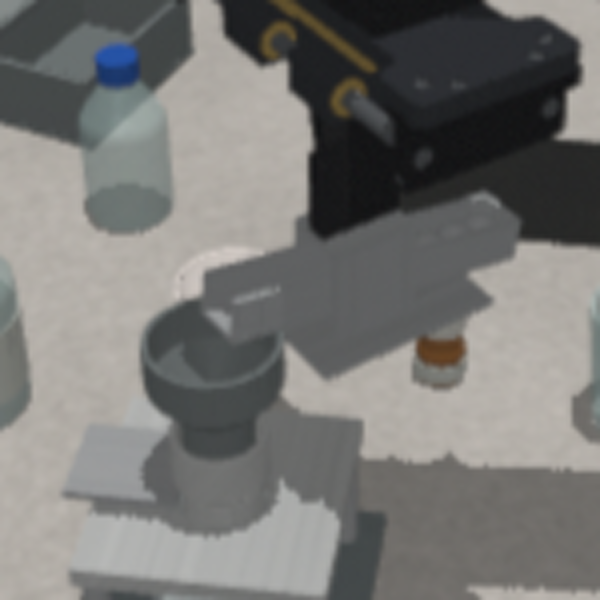

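The gate has slid out (crop (110,460)), the cup is pressed, and the chute is level with its balls at the rear. Now I lighten the grip and push forward and up around the rim, to pivot the chute nose-down in the pads.

{"op": "step_arm", "data": {
  "increments": [
    {"claw": 0,"tx": 0,"ty": 0,"tz": 0,"spin": 0},
    {"claw": 0,"tx": 0.002,"ty": 0,"tz": -0.0005,"spin": 0},
    {"claw": 0,"tx": 0.004,"ty": 0,"tz": -0.001,"spin": 0},
    {"claw": 0,"tx": 0.006,"ty": 0,"tz": -0.0015,"spin": 0},
    {"claw": 0,"tx": 0.008,"ty": 0,"tz": -0.002,"spin": 0},
    {"claw": 0,"tx": 0.008,"ty": 0,"tz": -0.002,"spin": 0}
  ],
  "force": 15
}}

```text
time: 7.97
position: [0.529, 0.1331, 0.389]
tool_rot: [-2.723, -1.566, -0.001]
ft_force: [-1.0, -3.0, 1.5]
grip_width: 0.138
```

```bash
python3 -c "
from h import *
to(.519,.1155,.44,60)"
```

```text
pos [0.529  0.1331 0.389 ] head 59.81 F [-0.99 -2.96  1.53] M [-0.644  0.222 -0.016] g 0.138 t 7.97
tx ty tz [-0.0202  0.0002 -0.051 ] spin -0.19105827804069975
```

{"op": "step_arm", "data": {
  "increments": [
    {"claw": 0,"tx": 0.002,"ty": 0,"tz": -0.0008,"spin": 0},
    {"claw": 0,"tx": 0.004,"ty": 0,"tz": -0.0016,"spin": 0},
    {"claw": 0,"tx": 0.006,"ty": 0,"tz": -0.0024,"spin": 0},
    {"claw": 0,"tx": 0.008,"ty": 0,"tz": -0.0032,"spin": 0},
    {"claw": 0,"tx": 0.008,"ty": 0,"tz": -0.0032,"spin": 0},
    {"claw": 0,"tx": 0.008,"ty": 0,"tz": -0.0032,"spin": 0}
  ]
}}

```text
time: 8.47
position: [0.5327, 0.139, 0.3918]
tool_rot: [2.724, 1.565, -0.004]
ft_force: [-2.7, -3.3, 1.7]
grip_width: 0.137
```

```bash
python3 -c "
from h import *
to(.519,.1155,.44,60)
a=imaging.get_image('side')[150:300,180:330]
cv2.imwrite('pics/s4.png',cv2.resize(a,None,fx=4,fy=4,interpolation=2))"
```

```text
pos [0.5327 0.139  0.3918] head 59.76 F [-2.73 -3.34  1.68] M [-1.139  0.688  0.01 ] g 0.137 t 8.47
tx ty tz [-0.0273 -0.     -0.0482] spin -0.2430747704176781
```

View pics/s4.png

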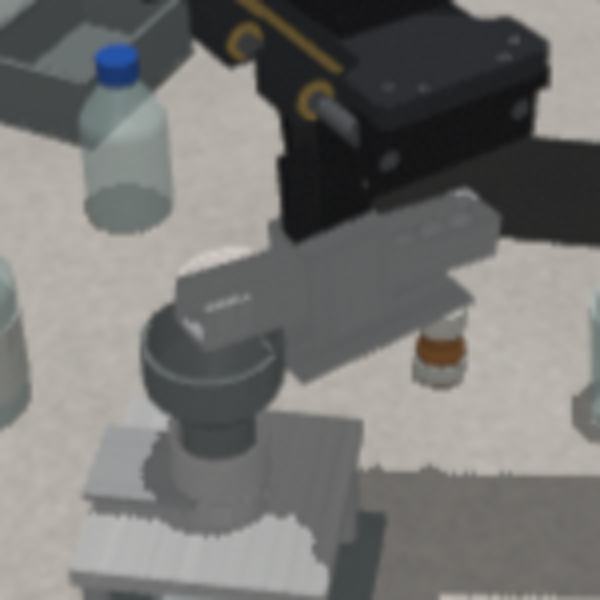

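The foot's front edge has reached the cup wall at (283,370) and the chute has started to tip. I'll keep pushing forward, with less lift and a lighter grip.

{"op": "step_arm", "data": {
  "increments": [
    {"claw": 0,"tx": 0.002,"ty": 0,"tz": -0.0004,"spin": 0},
    {"claw": 0,"tx": 0.004,"ty": 0,"tz": -0.0008,"spin": 0},
    {"claw": 0,"tx": 0.006,"ty": 0,"tz": -0.0014,"spin": 0},
    {"claw": 0,"tx": 0.008,"ty": 0,"tz": -0.002,"spin": 0},
    {"claw": 0,"tx": 0.008,"ty": 0,"tz": -0.002,"spin": 0}
  ],
  "force": 10
}}

```text
time: 8.93
position: [0.537, 0.1466, 0.3941]
tool_rot: [-2.724, -1.566, 0.001]
ft_force: [-2.2, -3.6, 1.2]
grip_width: 0.137
```

```bash
python3 -c "
from h import *
to(.519,.1155,.44,60)"
```

```text
pos [0.537  0.1466 0.3941] head 59.79 F [-2.18 -3.57  1.15] M [-0.95   0.485  0.026] g 0.137 t 8.93
tx ty tz [-0.0359  0.0001 -0.0459] spin -0.20813178000263122
```

{"op": "step_arm", "data": {
  "increments": [
    {"claw": 0,"tx": 0.0025,"ty": 0,"tz": -0.0002,"spin": 0},
    {"claw": 0,"tx": 0.005,"ty": 0,"tz": -0.0007,"spin": 0},
    {"claw": 0,"tx": 0.0075,"ty": 0,"tz": -0.0012,"spin": 0},
    {"claw": 0,"tx": 0.01,"ty": 0,"tz": -0.002,"spin": 0},
    {"claw": 0,"tx": 0.01,"ty": 0,"tz": -0.002,"spin": 0}
  ]
}}

```text
time: 9.35
position: [0.5422, 0.1557, 0.3964]
tool_rot: [-2.723, -1.566, -0.002]
ft_force: [-1.7, -3.1, 1.6]
grip_width: 0.132
```

```bash
python3 -c "
from h import *
to(.519,.1155,.44,60)
a=imaging.get_image('side')[150:300,180:330]
cv2.imwrite('pics/s5.png',cv2.resize(a,None,fx=4,fy=4,interpolation=2))"
```

```text
pos [0.5422 0.1557 0.3964] head 59.82 F [-1.73 -3.13  1.64] M [-0.787  0.385  0.027] g 0.132 t 9.35
tx ty tz [-0.0464  0.0002 -0.0437] spin -0.1844431538338256
```

View pics/s5.png

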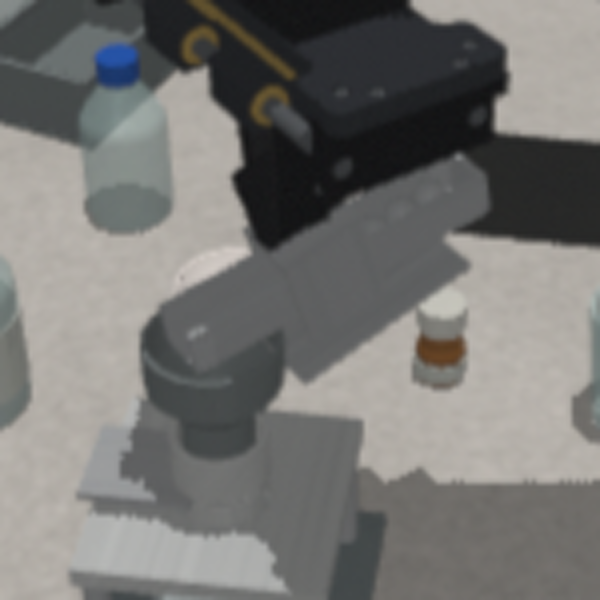

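The pivot works. The chute is now about 15° nose-down, the gate is still open, and balls still show at the rear ((370–460), (160–230)). I'll carry on tipping.

{"op": "step_arm", "data": {
  "increments": [
    {"claw": 0,"tx": 0.0025,"ty": 0,"tz": -0.0002,"spin": 0},
    {"claw": 0,"tx": 0.005,"ty": 0,"tz": -0.0006,"spin": 0},
    {"claw": 0,"tx": 0.0075,"ty": 0,"tz": -0.001,"spin": 0},
    {"claw": 0,"tx": 0.01,"ty": 0,"tz": -0.0015,"spin": 0},
    {"claw": 0,"tx": 0.01,"ty": 0,"tz": -0.0015,"spin": 0}
  ]
}}

```text
time: 9.82
position: [0.5473, 0.1645, 0.3978]
tool_rot: [-2.723, -1.566, -0.002]
ft_force: [-1.4, -2.5, 0.7]
grip_width: 0.135
```

```bash
python3 -c "
from h import *
to(.519,.1155,.44,60)"
```

```text
pos [0.5473 0.1645 0.3978] head 59.82 F [-1.35 -2.46  0.68] M [-0.434  0.139 -0.033] g 0.135 t 9.82
tx ty tz [-0.0565  0.0002 -0.0423] spin -0.17662482187841277
```

{"op": "step_arm", "data": {
  "increments": [
    {"claw": 0,"tx": 0.002,"ty": 0,"tz": 0.0006,"spin": 0},
    {"claw": 0,"tx": 0.0045,"ty": 0,"tz": 0.001,"spin": 0},
    {"claw": 0,"tx": 0.007,"ty": 0,"tz": 0.001,"spin": 0},
    {"claw": 0,"tx": 0.009,"ty": 0,"tz": 0.001,"spin": 0},
    {"claw": 0,"tx": 0.009,"ty": 0,"tz": 0.001,"spin": 0},
    {"claw": 0,"tx": 0.009,"ty": 0,"tz": 0.001,"spin": 0}
  ]
}}

```text
time: 10.32
position: [0.5517, 0.1718, 0.3966]
tool_rot: [-2.723, -1.566, -0.001]
ft_force: [-0.5, -1.1, 1.6]
grip_width: 0.139
```

```bash
python3 -c "
from h import *
to(.519,.1155,.44,60)
a=imaging.get_image('side')[150:300,180:330]
cv2.imwrite('pics/s6.png',cv2.resize(a,None,fx=4,fy=4,interpolation=2))"
```

```text
pos [0.5517 0.1718 0.3966] head 59.79 F [-0.48 -1.09  1.62] M [-0.345  0.213  0.014] g 0.139 t 10.32
tx ty tz [-0.0651  0.0001 -0.0434] spin -0.20596500059451017
```

View pics/s6.png

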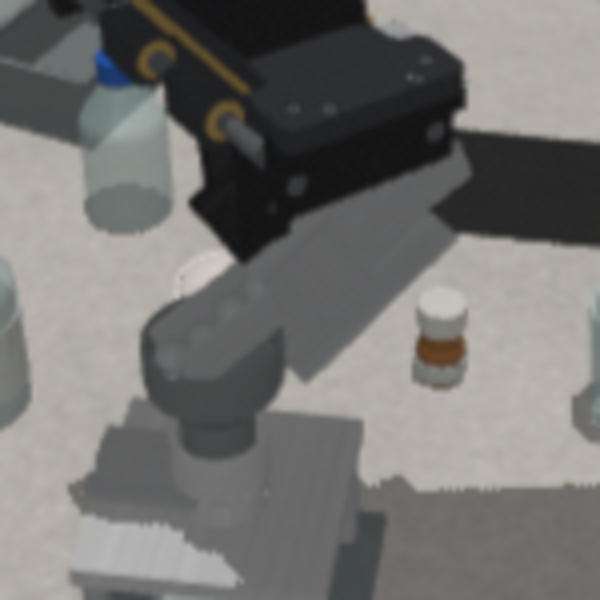

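All four balls are in the spout ((170,360) to (260,285)), but the tip is too close to the far wall and they are held back. I'll firm the grip to keep the tilt and draw the chute back along its slope, keeping the cup pressed.

{"op": "step_arm", "data": {
  "increments": [
    {"claw": 0,"tx": 0,"ty": 0,"tz": 0,"spin": 0},
    {"claw": 0,"tx": 0,"ty": 0,"tz": 0,"spin": 0},
    {"claw": 0,"tx": -0.002,"ty": 0,"tz": -0.0005,"spin": 0},
    {"claw": 0,"tx": -0.004,"ty": 0,"tz": -0.0012,"spin": 0},
    {"claw": 0,"tx": -0.006,"ty": 0,"tz": -0.002,"spin": 0},
    {"claw": 0,"tx": -0.006,"ty": 0,"tz": -0.002,"spin": 0}
  ],
  "force": 50
}}

```text
time: 10.87
position: [0.5483, 0.1672, 0.3992]
tool_rot: [-2.722, -1.566, -0.003]
ft_force: [0.3, 3.7, 0.1]
grip_width: 0.131
```

```bash
python3 -c "
from h import *
to(.519,.1155,.44,60)"
```

```text
pos [0.5483 0.1672 0.3992] head 59.82 F [0.26 3.7  0.12] M [ 1.245 -0.221  0.007] g 0.131 t 10.87
tx ty tz [-0.0593  0.0007 -0.0409] spin -0.17879828291220434
```

{"op": "step_arm", "data": {
  "increments": [
    {"claw": 0,"tx": -0.001,"ty": 0,"tz": 0.001,"spin": 0},
    {"claw": 0,"tx": -0.003,"ty": 0,"tz": 0.001,"spin": 0},
    {"claw": 0,"tx": -0.005,"ty": 0,"tz": 0.0005,"spin": 0},
    {"claw": 0,"tx": -0.007,"ty": 0,"tz": 0,"spin": 0},
    {"claw": 0,"tx": -0.007,"ty": 0,"tz": 0,"spin": 0},
    {"claw": 0,"tx": -0.007,"ty": 0,"tz": 0,"spin": 0}
  ]
}}

```text
time: 11.37
position: [0.5447, 0.1607, 0.3991]
tool_rot: [-2.723, -1.566, -0.0]
ft_force: [-1.1, 4.4, 2.8]
grip_width: 0.134
```

```bash
python3 -c "
from h import *
to(.519,.1155,.44,60)
a=imaging.get_image('side')[150:300,180:330]
cv2.imwrite('pics/s7.png',cv2.resize(a,None,fx=4,fy=4,interpolation=2))"
```

```text
pos [0.5447 0.1607 0.3991] head 59.8 F [-1.12  4.44  2.77] M [1.25  0.043 0.028] g 0.134 t 11.37
tx ty tz [-0.052   0.0005 -0.041 ] spin -0.19992786373515514
```

View pics/s7.png

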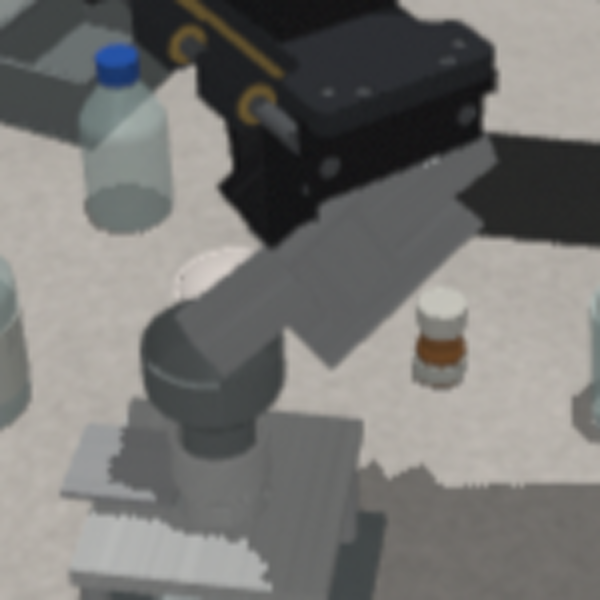

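The trough looks empty and the gate is fully out (crop (65,490)). I'll hold the cup pressed a moment so everything falls through, then check the jar.

{"op": "step_arm", "data": {
  "increments": [
    {"claw": 0,"tx": 0,"ty": 0,"tz": 0,"spin": 0},
    {"claw": 0,"tx": 0,"ty": 0,"tz": 0,"spin": 0},
    {"claw": 0,"tx": 0,"ty": 0,"tz": 0,"spin": 0},
    {"claw": 0,"tx": 0,"ty": 0,"tz": 0,"spin": 0},
    {"claw": 0,"tx": 0,"ty": 0,"tz": 0,"spin": 0},
    {"claw": 0,"tx": 0,"ty": 0,"tz": 0,"spin": 0},
    {"claw": 0,"tx": 0,"ty": 0,"tz": 0,"spin": 0},
    {"claw": 0,"tx": 0,"ty": 0,"tz": 0,"spin": 0}
  ]
}}

```text
time: 12.08
position: [0.5448, 0.1605, 0.3986]
tool_rot: [-2.723, -1.566, 0.0]
ft_force: [-1.1, 5.1, 4.7]
grip_width: 0.14
```

```bash
python3 -c "
from h import *
to(.519,.1155,.44,60)
a=imaging.get_image('side')[220:330,190:290]
cv2.imwrite('pics/s8.png',cv2.resize(a,None,fx=5,fy=5,interpolation=2))"
```

```text
pos [0.5448 0.1605 0.3986] head 59.79 F [-1.07  5.07  4.67] M [1.427 0.161 0.011] g 0.14 t 12.08
tx ty tz [-0.0519  0.0003 -0.0414] spin -0.20518581929547963
```

View pics/s8.png

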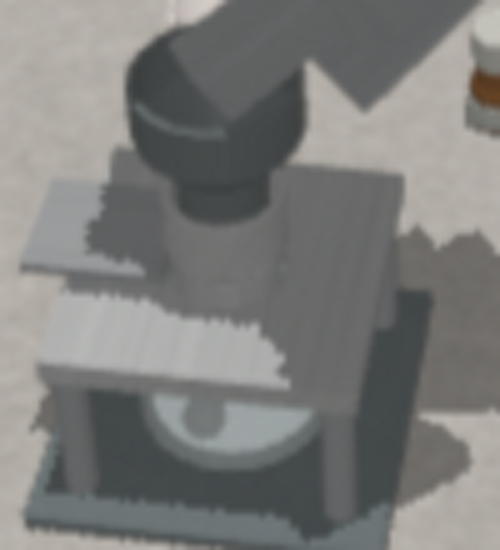

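One ball shows in the jar at (205,418); the head plate hides the rest. I'll lift off, weigh the chute and look into the cup.

{"op": "step_arm", "data": {
  "increments": [
    {"claw": 0,"tx": 0,"ty": 0,"tz": -0.005,"spin": 0},
    {"claw": 0,"tx": 0,"ty": 0,"tz": -0.015,"spin": 0},
    {"claw": 0,"tx": -0.005,"ty": 0,"tz": -0.03,"spin": 0},
    {"claw": 0,"tx": -0.02,"ty": 0,"tz": -0.045,"spin": 0},
    {"claw": 0,"tx": -0.045,"ty": 0,"tz": -0.055,"spin": 0},
    {"claw": 0,"tx": -0.07,"ty": 0,"tz": -0.055,"spin": 0},
    {"claw": 0,"tx": -0.09,"ty": 0,"tz": -0.055,"spin": 0},
    {"claw": 0,"tx": -0.09,"ty": 0,"tz": -0.055,"spin": 0}
  ]
}}

```text
time: 12.8
position: [0.4984, 0.0761, 0.453]
tool_rot: [2.726, 1.551, -0.011]
ft_force: [0.6, -0.7, -3.6]
grip_width: 0.135
```

```bash
python3 -c "
from h import *
F=[]
for i in range(6):
    a=imaging.get_image('side'); F.append(get_state()['ft_force'][2])
print(np.round(F,2),np.mean(F))
to(.519,.1155,.44,60)
b=imaging.get_image('top')[150:260,150:300]
o=np.zeros((600,800,3),np.uint8)
a=cv2.resize(a[170:330,190:340],None,fx=3.6,fy=3.6,interpolation=2)[:, :540];b=cv2.resize(b,None,fx=1.7,fy=1.7,interpolation=2)
o[:a.shape[0],:a.shape[1]]=a;o[:b.shape[0],540:540+b.shape[1]]=b
cv2.imwrite('pics/s9.png',o)"
```

```text
[-2.94 -3.39 -2.99 -2.88 -2.38 -3.66] -3.0393737883397396
pos [0.4998 0.0829 0.4533] head 59.84 F [ 1.02 -0.26 -3.66] M [ 0.062 -0.084 -0.035] g 0.133 t 13.1
tx ty tz [0.0378 0.0002 0.0133] spin -0.16280967150935055
```

View pics/s9.png

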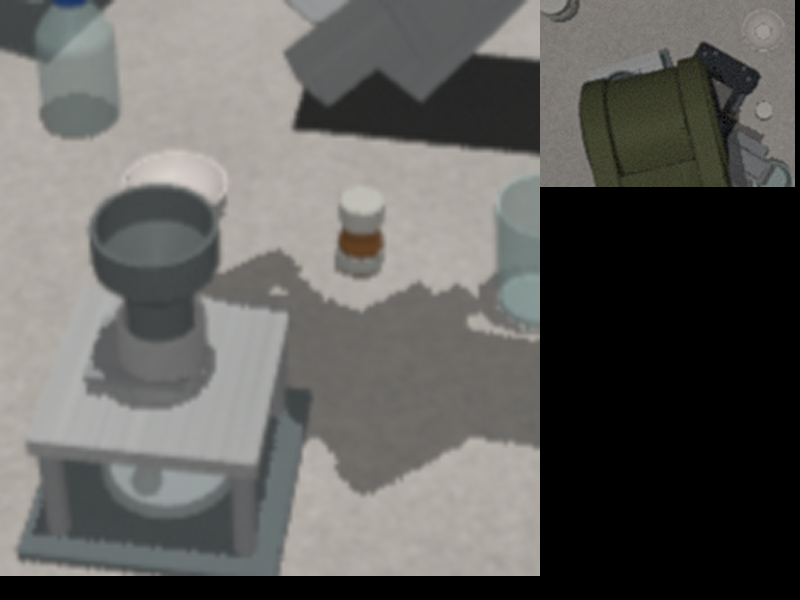

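The mean held weight fell from about 3.7 N to 3.04 N, which matches four balls (0.67 N). The cup looks empty and the gate is shut. I'll return above the mat and then look down the throat from the top camera.

```bash
python3 -c "
from h import *
to(.588,-.1616,.40,25.1)"
```

```text
pos [0.4998 0.083  0.4533] head 59.85 F [ 0.57 -0.35 -2.6 ] M [ 0.107 -0.138  0.012] g 0.134 t 13.15
tx ty tz [-0.1672  0.1991  0.0533] spin 34.75017266977822
```

{"op": "step_arm", "data": {
  "increments": [
    {"claw": 0,"tx": -0.015,"ty": 0.018,"tz": 0,"spin": 4},
    {"claw": 0,"tx": -0.035,"ty": 0.042,"tz": 0,"spin": 9},
    {"claw": 0,"tx": -0.057,"ty": 0.068,"tz": 0,"spin": 14},
    {"claw": 0,"tx": -0.079,"ty": 0.094,"tz": 0.01,"spin": 19},
    {"claw": 0,"tx": -0.101,"ty": 0.12,"tz": 0.02,"spin": 24},
    {"claw": 0,"tx": -0.123,"ty": 0.146,"tz": 0.03,"spin": 29},
    {"claw": 0,"tx": -0.145,"ty": 0.172,"tz": 0.04,"spin": 33},
    {"claw": 0,"tx": -0.167,"ty": 0.199,"tz": 0.053,"spin": 34.8}
  ]
}}

```text
time: 13.82
position: [0.5885, -0.1631, 0.4003]
tool_rot: [3.068, 0.676, 0.0]
ft_force: [1.5, -0.3, -1.8]
grip_width: 0.137
```

```bash
python3 -c "
from h import *
b=imaging.get_image('top')[175:235,170:250];a=imaging.get_image('side')[100:230,230:380]
to(.588,-.1616,.29,25.1)
o=np.zeros((520,800,3),np.uint8)
a=cv2.resize(a,None,fx=3.2,fy=3.2,interpolation=2);b=cv2.resize(b,None,fx=4,fy=4,interpolation=2)
o[:a.shape[0],:a.shape[1]]=a;o[:b.shape[0],480:800]=b
cv2.imwrite('pics/s10.png',o)"
```

```text
pos [ 0.5875 -0.1698  0.3964] head 24.41 F [-1.81 -0.93 -3.32] M [ 0.018  0.04  -0.011] g 0.136 t 13.92
tx ty tz [ 0.0045 -0.0073  0.1064] spin -0.6878673582124826
```

View pics/s10.png

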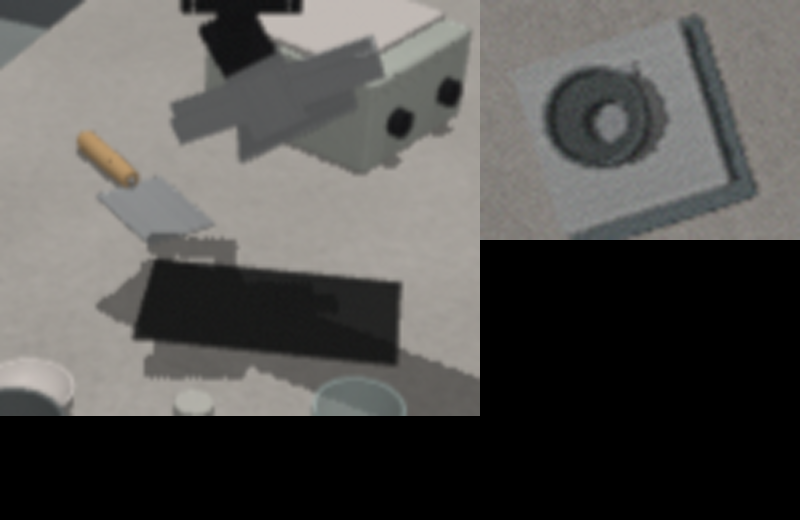

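The throat is clear, with only the gate visible (bright disc at (608,122)), so the balls are through. The chute is held about 25° nose-down. I'll lower it so the foot's front edge touches the mat, then rock it level with a light grip.

{"op": "step_arm", "data": {
  "increments": [
    {"claw": 0,"tx": 0,"ty": 0,"tz": 0.03,"spin": 0},
    {"claw": 0,"tx": 0,"ty": 0,"tz": 0.065,"spin": 0},
    {"claw": 0,"tx": 0,"ty": 0,"tz": 0.1,"spin": 0},
    {"claw": 0,"tx": 0,"ty": 0,"tz": 0.125,"spin": 0},
    {"claw": 0,"tx": 0,"ty": 0,"tz": 0.135,"spin": 0},
    {"claw": 0,"tx": 0,"ty": 0,"tz": 0.138,"spin": 0},
    {"claw": 0,"tx": 0,"ty": 0,"tz": 0.138,"spin": 0}
  ]
}}

```text
time: 14.5
position: [0.5879, -0.1618, 0.2625]
tool_rot: [-3.067, -0.68, 0.001]
ft_force: [0.6, -0.5, -2.3]
grip_width: 0.135
```

```bash
python3 -c "
from h import *
to(.588,-.1616,.2545,25.1)"
```

```text
pos [ 0.5879 -0.1618  0.2625] head 25.01 F [ 0.64 -0.5  -2.28] M [-0.013 -0.096  0.014] g 0.135 t 14.5
tx ty tz [ 0.0001 -0.0001  0.008 ] spin -0.08863509054153695
```

{"op": "step_arm", "data": {
  "increments": [
    {"claw": 0,"tx": 0,"ty": 0,"tz": 0.002,"spin": 0},
    {"claw": 0,"tx": 0,"ty": 0,"tz": 0.004,"spin": 0},
    {"claw": 0,"tx": 0,"ty": 0,"tz": 0.006,"spin": 0},
    {"claw": 0,"tx": 0,"ty": 0,"tz": 0.008,"spin": 0},
    {"claw": 0,"tx": 0,"ty": 0,"tz": 0.008,"spin": 0},
    {"claw": 0,"tx": 0,"ty": 0,"tz": 0.008,"spin": 0}
  ],
  "force": 12
}}

```text
time: 15.0
position: [0.5875, -0.1621, 0.2549]
tool_rot: [3.067, 0.679, 0.0]
ft_force: [-1.1, -0.3, -2.4]
grip_width: 0.137
```

```bash
python3 -c "
from h import *
to(.588,-.1616,.2545,25.1)"
```

```text
pos [ 0.5875 -0.1621  0.2549] head 24.96 F [-1.12 -0.28 -2.37] M [ 0.05  -0.072  0.005] g 0.137 t 15.0
tx ty tz [ 0.0007 -0.0003  0.0004] spin -0.13618710354128538
```

{"op": "step_arm", "data": {
  "increments": [
    {"claw": 0,"tx": 0,"ty": 0,"tz": 0.0015,"spin": 0},
    {"claw": 0,"tx": 0,"ty": 0,"tz": 0.003,"spin": 0},
    {"claw": 0,"tx": -0.003,"ty": 0,"tz": 0.003,"spin": 0},
    {"claw": 0,"tx": -0.006,"ty": 0,"tz": 0.003,"spin": 0},
    {"claw": 0,"tx": -0.01,"ty": 0,"tz": 0.003,"spin": 0},
    {"claw": 0,"tx": -0.01,"ty": 0,"tz": 0.003,"spin": 0}
  ],
  "force": 8
}}

```text
time: 15.5
position: [0.5779, -0.1669, 0.2523]
tool_rot: [3.067, 0.678, -0.0]
ft_force: [-1.2, 0.5, 6.2]
grip_width: 0.144
```

```bash
python3 -c "
from h import *
to(.55,-.1794,.2473,25.1)"
```

```text
pos [ 0.5779 -0.1669  0.2523] head 24.92 F [-1.21  0.47  6.18] M [ 0.263  0.208 -0.021] g 0.144 t 15.5
tx ty tz [-0.0306 -0.0004  0.0051] spin -0.17815497765624144
```

{"op": "step_arm", "data": {
  "increments": [
    {"claw": 0,"tx": -0.004,"ty": 0,"tz": -0.001,"spin": 0},
    {"claw": 0,"tx": -0.008,"ty": 0,"tz": -0.001,"spin": 0},
    {"claw": 0,"tx": -0.012,"ty": 0,"tz": -0.0005,"spin": 0},
    {"claw": 0,"tx": -0.016,"ty": 0,"tz": 0,"spin": 0},
    {"claw": 0,"tx": -0.02,"ty": 0,"tz": 0.001,"spin": 0},
    {"claw": 0,"tx": -0.02,"ty": 0,"tz": 0.001,"spin": 0}
  ]
}}

```text
time: 16.0
position: [0.5591, -0.1754, 0.25]
tool_rot: [-3.067, -0.678, 0.003]
ft_force: [-0.9, 0.4, -2.2]
grip_width: 0.136
```

```bash
python3 -c "
from h import *
to(.55,-.1794,.2473,25.1)
a=imaging.get_image('side')[100:230,230:380]
cv2.imwrite('pics/s11.png',cv2.resize(a,None,fx=4,fy=4,interpolation=2))"
```

```text
pos [ 0.5591 -0.1754  0.25  ] head 24.91 F [-0.88  0.38 -2.17] M [ 0.034  0.154 -0.014] g 0.136 t 16.0
tx ty tz [-0.01   -0.0002  0.0027] spin -0.18658675338323505
```

View pics/s11.png

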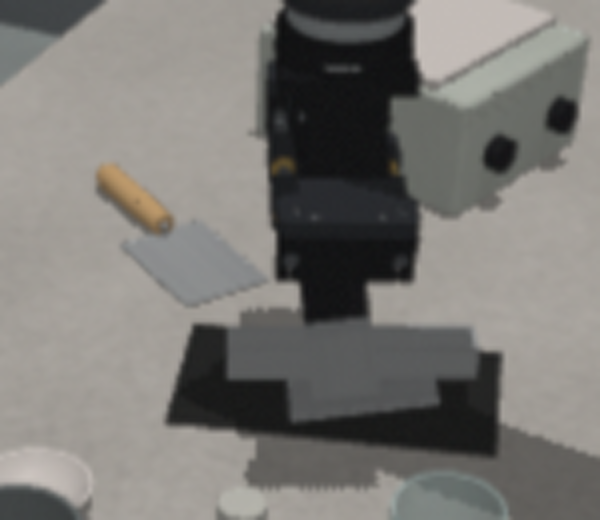

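The chute is nearly level, with about 7° of nose-down left and its foot over the mat. I'll push back and down for the last of it so the foot sits flush.

{"op": "step_arm", "data": {
  "increments": [
    {"claw": 0,"tx": -0.001,"ty": 0,"tz": 0.002,"spin": 0},
    {"claw": 0,"tx": -0.004,"ty": 0,"tz": 0.0025,"spin": 0},
    {"claw": 0,"tx": -0.007,"ty": 0,"tz": 0.0035,"spin": 0},
    {"claw": 0,"tx": -0.01,"ty": 0,"tz": 0.0045,"spin": 0},
    {"claw": 0,"tx": -0.01,"ty": 0,"tz": 0.005,"spin": 0},
    {"claw": 0,"tx": -0.01,"ty": 0,"tz": 0.005,"spin": 0}
  ],
  "force": 5
}}

```text
time: 16.55
position: [0.5508, -0.1793, 0.2455]
tool_rot: [3.067, 0.678, -0.002]
ft_force: [-3.0, 0.1, -1.4]
grip_width: 0.138
```

```bash
python3 -c "
from h import *
to(.55,-.1794,.2473,25.1)"
```

```text
pos [ 0.5508 -0.1793  0.2455] head 24.95 F [-3.    0.1  -1.42] M [-0.1    0.388 -0.001] g 0.138 t 16.55
tx ty tz [-0.0008 -0.0002 -0.0018] spin -0.15489872378279657
```

{"op": "step_arm", "data": {
  "increments": [
    {"claw": 0,"tx": 0,"ty": 0,"tz": 0.001,"spin": 0},
    {"claw": 0,"tx": 0,"ty": 0,"tz": 0.002,"spin": 0},
    {"claw": 0.3,"tx": 0,"ty": 0,"tz": 0.002,"spin": 0},
    {"claw": 0.6,"tx": 0,"ty": 0,"tz": 0.001,"spin": 0},
    {"claw": 0.6,"tx": 0,"ty": 0,"tz": 0,"spin": 0},
    {"claw": 0.6,"tx": 0,"ty": 0,"tz": 0,"spin": 0},
    {"claw": 0.6,"tx": 0,"ty": 0,"tz": 0,"spin": 0},
    {"claw": 0.6,"tx": 0,"ty": 0,"tz": 0,"spin": 0}
  ]
}}

```text
time: 17.22
position: [0.5513, -0.179, 0.2456]
tool_rot: [3.067, 0.679, 0.0]
ft_force: [0.4, 0.4, 0.4]
grip_width: 0.507
```

{"op": "step_arm", "data": {
  "increments": [
    {"claw": 0.6,"tx": 0,"ty": 0,"tz": -0.02,"spin": 0},
    {"claw": 0.6,"tx": 0,"ty": 0,"tz": -0.05,"spin": 0},
    {"claw": 0.6,"tx": 0,"ty": 0,"tz": -0.08,"spin": 0},
    {"claw": 0.6,"tx": -0.03,"ty": 0.02,"tz": -0.11,"spin": 0},
    {"claw": 0.6,"tx": -0.06,"ty": 0.05,"tz": -0.13,"spin": 0},
    {"claw": 0.6,"tx": -0.09,"ty": 0.08,"tz": -0.14,"spin": 0},
    {"claw": 0.6,"tx": -0.09,"ty": 0.1,"tz": -0.14,"spin": 0},
    {"claw": 0.6,"tx": -0.09,"ty": 0.1,"tz": -0.14,"spin": 0}
  ]
}}

```text
time: 17.88
position: [0.5097, -0.3157, 0.387]
tool_rot: [3.065, 0.661, 0.001]
ft_force: [0.1, -0.8, -1.3]
grip_width: 0.602
```

```bash
python3 -c "
from h import *
to(.55,-.1794,.2473,25.1)
a=imaging.get_image('side')[140:340,180:380]
cv2.imwrite('pics/s12.png',cv2.resize(a,None,fx=3,fy=3,interpolation=2))"
```

```text
pos [ 0.5097 -0.3157  0.387 ] head 24.35 F [ 0.07 -0.84 -1.29] M [-0.046  0.058 -0.054] g 0.602 t 17.88
tx ty tz [ 0.093  -0.1084  0.1389] spin -0.7500762346211332
```

View pics/s12.png

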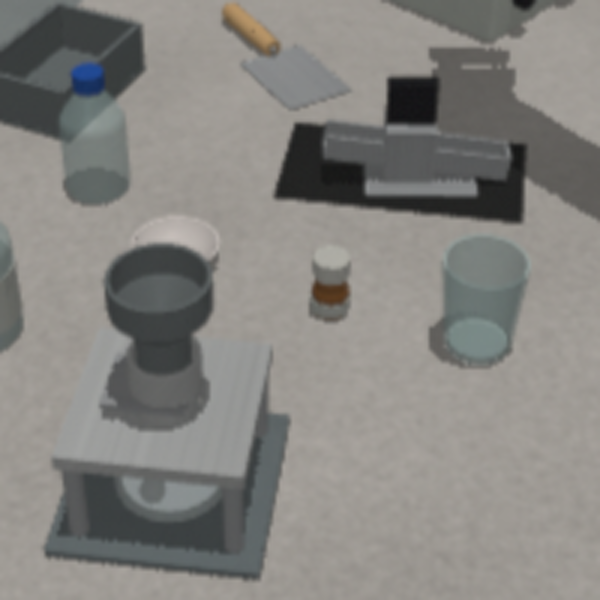

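The chute stands upright and empty on its mat at (415,155). The station is at rest with its gate shut, a ball shows in the jar at (152,490), and everything else is where it was. Handing in.

```bash
python3 -c "
from bench import workorder
print(workorder.close_job())"
```

```text
the job is handed in; nothing more can be done
None
```

The balls were emptied into the jar through the pressed cup, and the empty chute is back upright on its mat, released. The job was handed in at about 18 s on the robot's clock.

**How it was done:** I gripped the chute by its fin, found the cup rim by touch at about 0.170 m and pressed it until the gate opened. The arm cannot tilt the tool. I therefore loosened the grip, slid forward until the foot's front edge met the cup wall, and rocked the chute about 30° nose-down in the fingers with the cup still pressed. The balls stopped against the far wall of the cup. I drew the chute back about 13 mm along its slope and they ran through. It went level again by rocking its foot on the mat.

**Checks:**
- **Forces:** the readings at the cup, taken at the end of each move, peaked at about 9 N against the 15 N limit. I have no readings within the moves. Pressing the foot on the mat gave about 9 N.
- **Balls:** the held weight fell from about 3.7 N to 3.0 N, which fits four balls (0.67 N). The trough and cup look empty, and the throat is clear from above.
- **Other things:** the objects in the last picture are unmoved, but the tub and part of one bottle were outside it.

**Not confirmed:**
- **Ball count:** only one ball is visible in the jar, because the head plate hides the rest. The count of four rests on the weight and the clear throat.
- **Press depth:** the cup force dipped to about 3.7–4.3 N a few times while tipping. That may have let the gate close part-way before I pressed harder again.
- **Pictures:** I viewed 16, over the budget of 10.

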